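# Put the lapped plane iron back in its till and bolt it in

## Task

The plane iron lies flat on the lapping plate, between strips that leave no room to pick it up: slide it lengthways out over the plate's open end until you can take it by its two long sides, then lay it in the sloping bay of the blade till, bevel up and cutting edge down the slope, and push it fully home under the brass edge guard. Then push the till's bolt fully across into its keeper. Do not drop the iron on the bench, never touch its cutting edge with the gripper, and leave the other things on the bench where they are.

Things in the scene. Friction and masses are not known exactly. Their poses are not given: they have to be found in the camera images.
- tray: fixed lapping plate: dark, oiled steel plate 240 x 60 mm, top 34 mm above the bench, in a plywood tray. Origin on the bench under the plate's middle; +x lengthways to its open end, z up. Strips 8 mm higher than the plate run down both long sides (60 mm apart) and across the -x end; all ends flush 120 mm from the origin at the open end, free space beyond. Iron on plate: friction about 0.25
- tray_end (a point): middle of the plate's top edge at the tray's open end; axes as tray
- iron: loose plane iron, bright steel, 180 x 50 x 3 mm, 0.19 kg; origin in the middle of its underside, +x lengthways to the blunt head with clipped corners, -x to the cutting edge, y across, z out of the bevelled upper face. An 11 mm slot runs along its middle from x = -22 to +53 mm, the rest is solid. It starts flat on the plate, head towards the open end
- iron_head (a point): underside of the iron at the middle of its blunt head end, 90 mm from its origin
- iron_tip (a point): the middle of the cutting edge, on the underside, 90 mm from the iron's origin
- iron_edge: the ground bevel: the last 8 mm of the iron at its cutting edge, part of the iron (same origin and axes); the gripper must not touch it
- till: fixed blade till: wooden wedge on a 136 x 216 mm base; origin on the bench, 36 mm straight below the toe of the bay; +x runs in the direction in which its sloping bed rises, at 25 degrees to the bench; y to the left of that
- till_bed: the till's sloping wooden bed, same origin and axes as the toe; it ends at x = 112 mm with free air beyond and below, so the upper part of the iron stands out over it with room for fingers at its sides. Friction about 0.6: the iron may not slide down by itself
- till_toe (a point): the toe of the bay on its centre line, on the bed's surface: the cutting edge stops here when fully home. Axes of the bed: x up the slope, y to its left, z square off it. The bay is 56 mm wide between two 18 mm high cheeks reaching to x = 96 mm (flared over the last 22 mm); a brass edge guard roofs it up to x = 22 mm, 7 mm above the bed
- bolt (a joint): travel of the till's steel barrel bolt (m): 0 drawn back, 0.072 fully across (a hard stop, tip 14 mm inside the keeper); it starts drawn back, clear of the bay. It crosses the bay at x = 46 mm in the bed's axes and moves along the bed's +y; friction about 2.5 N; it stays where it is left
- bolt_knob (a point): middle of the bolt's brass knob (17 mm across, 14 mm tall, on an 8 mm stem) standing square off the bed, its middle 35 mm above the bed; the bolt's barrel under it is 18 mm high; axes of the bed
- bolt_tip (a point): tip of the 9 mm bolt rod, axis 10.5 mm above the bed
- keeper (a point): mouth of the steel keeper on the bay's +y cheek, on the bolt's axis
- plane: bystander: bench plane, 58 x 235 x 98 mm, origin under its middle
- sanding_block: bystander: brown sanding block, 63 x 111 x 36 mm, origin under its middle
- screwdriver: bystander: blue screwdriver, 27 x 204 x 28 mm, origin under its middle
- marking_gauge: bystander: wooden marking gauge, 56 x 200 x 64 mm, origin under its middle
- pencil: bystander: red carpenter's pencil, 14 x 165 x 15 mm, origin under its middle

How it is judged:
By the outcome, as a careful person would: the job done as asked, in the order asked, and still so for the second after the job is handed in, with the robot touching nothing.
It also fails if it takes over 64 s, if anything falls off the work surface, if the arm or the gripper's body presses on something with over 40 N, if the wrist force passes 120 N, or if a joint passes its speed limit or range.

## Robot

A 7-joint arm with a two-finger parallel gripper is mounted at the origin on the work surface; the furniture and walls round the work are solid. World frame = base frame: x ahead of the robot, y to its left, z up, the work surface at z = 0. Lengths are in m, angles in rad, forces in N, time in s.
With the tool pointing down it reaches from about 0.35 to 0.9 m from the base axis. Payload 19.9 kg.
Tool frame: the origin (TCP) lies between the finger pads; the fingertips stand 19 mm ahead of it and the grasp point (between the pads) is the TCP; z points along the fingers, y is the direction in which the jaws open and shut (so a half turn about z gives the same grasp; the last joint's range is limited). The gripper opens to 94 mm and grips with 3 to 60 N. Pads are 16 mm wide; open, the fingers measure 119 mm over their backs; the gripper's body (75 mm by 177 mm) begins 78 mm behind the grasp point.
Start: joints at [1.123, 0.417, -0.01, 1.614, 0.005, 1.111, -0.053], TCP at [0.247, -0.574, 0.224] pointing down, gripper open.
Joint ranges: [-2.81, 2.81], [-0.39, 2.02], [-1.27, 1.25], [0.06, 2.57], [-1.19, 4.33], [0.19, 2], [-2.82, 2.82]. Speed limits (rad/s): [1.89, 1.89, 2.39, 2.39, 3.01, 3.01, 3.01].

## Interface

Orientations are given as a 3x3 rotation matrix whose columns are the frame's x, y, z axes.
In Python, from rig import robot gives the robot as it stands. Calls block until the motion is done:
- robot.move_ptp(position, orientation): joint-space move of the TCP to a pose.
- robot.move_linear(position, velocity=0.15, frame=None, threshold=None): straight line of the TCP; frame=None keeps the orientation; velocity is the mean speed in m/s. With threshold (N) it stops when the force on the tool has changed by that much, and returns True; else False.
- robot.goto_joints(angles): joint-space move.
- robot.gripper_to(opening): finger opening in m; the grip force is fixed at half the most; returns when the fingers have stopped.
- robot.pause(seconds).
- robot.ik(position, orientation): joint angles nearest the present ones, or None.
- robot.get_state(): the state.
- robot.grab_frame(name): name is "side" or "top" or "wrist"; returns the picture (400x640x3 uint8, red, green, blue); there is no depth.
- robot.camera_info(name): a dict with "fx", "fy", "cx", "cy" (pixels), "rvec" (rotation vector, rad) and "tvec" (3), from world to camera coordinates, as OpenCV has them. Camera axes: x right, y down, z forward; pixel columns grow to the right and rows downward; lengths in m; the calibration is good to about 2 mm. A picture is of the moment at which its call begins: read the wrist's pose just before it. camera_info takes no time and is no camera call; for the wrist camera it gives the pose at the moment of the call.
A pose or a line that the arm cannot do raises robot.PlanningError and nothing moves.
- robot.sign_off(): hands the job in, once; it reports no verdict.
The state is a dict: "time": time; "qpos": joint angles; "joint_vel": joint speeds; "effort": joint torques, N m; "ee_pos": TCP position; "tool_rot": TCP orientation; "force": force on the tool from outside, world axes, zero at the start; "moment": the same for the moment, N m; "opening": finger opening in m.
Only numpy, scipy, OpenCV 4.12 (cv2) and the standard library are available. Lean on these libraries where they do the work, as an engineer would, in place of code of your own. Each camera call takes 0.05 s, during which the arm holds its last target.

## Working session

There is one attempt and no reset: what is moved stays moved. The work goes in short steps, each a Python script; the robot and the scene stay as the last script left them, time stands still between calls to the robot, and variables do not carry over. Pictures are saved under pics/ and viewed, and the job is handed in when it is done.

```bash
mkdir -p pics; ls
python3 - <<'E'
from rig import robot
import cv2
for n in ["side","top","wrist"]:
    ci=robot.camera_info(n); print(n,{k:(v if isinstance(v,(int,float)) else [round(float(x),4) for x in v]) for k,v in ci.items()})
    cv2.imwrite(f"pics/{n}0.png",robot.grab_frame(n)[:,:,::-1])
s=robot.get_state();print(s["time"],s["ee_pos"],s["tool_rot"],s["opening"],s["force"])
E
```

```text
pics
side {'fx': 423.4110099665877, 'fy': 423.4110099665877, 'cx': 322.73830887001446, 'cy': 207.59463612403687, 'rvec': [0.7097, -2.2983, 1.4782], 'tvec': [0.4074, 0.1984, 0.9356]}
top {'fx': 520.6685413569769, 'fy': 520.6685413569769, 'cx': 324.97520733558184, 'cy': 196.1376877838094, 'rvec': [2.1061, -1.8877, 0.354], 'tvec': [-0.0334, 0.4887, 1.548]}
wrist {'fx': 348.9231653776222, 'fy': 348.9231653776222, 'cx': 318.7711256269899, 'cy': 200.76380097892363, 'rvec': [-2.4575, 1.6162, 0.1901], 'tvec': [-0.6249, -0.0243, 0.3894]}
0.15 [ 0.24716801 -0.57375058  0.22397671] [[ 9.18381129e-01  3.95696729e-01 -4.47574057e-04]
 [ 3.95696974e-01 -9.18380748e-01  8.40434325e-04]
 [-7.84862839e-05 -9.48942724e-04 -9.99999547e-01]] 0.09383563644698933 [-0.29973297  0.37616481 -0.17832233]
```

View pics/top0.png

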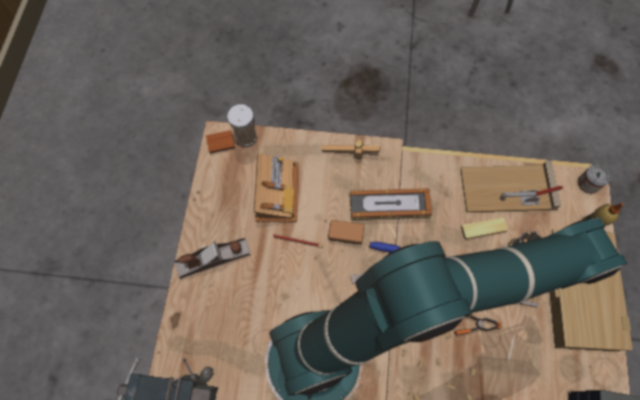

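View pics/side0.png

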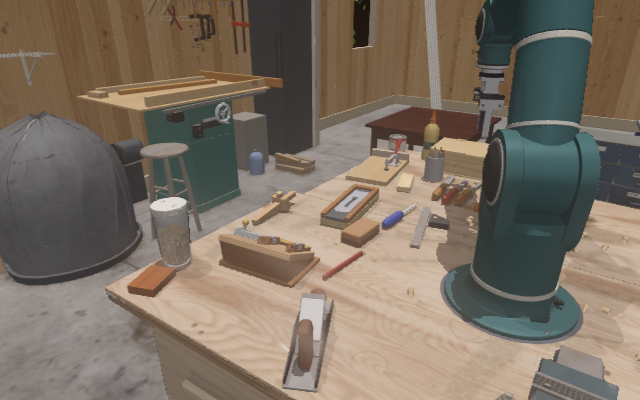

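View pics/wrist0.png

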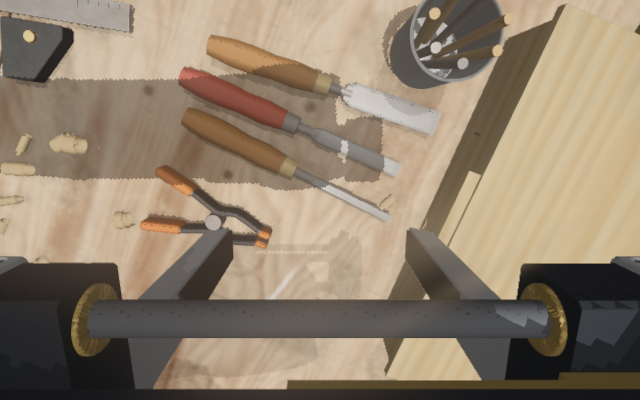

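Top view: tray at about (390,203) px, its long axis along image columns; till at about (277,188); pencil at (297,240). I'll set up the ray helpers and zoom in.

```bash
cat > h.py <<'E'
import numpy as np, cv2
from rig import robot
def cam(n):
    c=robot.camera_info(n); K=np.array([[c["fx"],0,c["cx"]],[0,c["fy"],c["cy"]],[0,0,1.]])
    R=cv2.Rodrigues(np.array(c["rvec"],float))[0]; t=np.array(c["tvec"],float).ravel(); return K,R,t
def ray(C,uv):
    K,R,t=C; d=R.T@np.linalg.inv(K)@np.array([uv[0],uv[1],1.]); return -R.T@t, d/np.linalg.norm(d)
def onz(C,uv,z):
    o,d=ray(C,uv); return o+d*(z-o[2])/d[2]
def onplane(C,uv,p,n):
    o,d=ray(C,uv); return o+d*(np.dot(np.asarray(p)-o,n)/np.dot(d,n))
def proj(C,P):
    K,R,t=C; q=K@(R@np.asarray(P,float)+t); return q[:2]/q[2]
def grab(n,name):
    C=cam(n); im=robot.grab_frame(n); cv2.imwrite(f"pics/{name}.png",im[:,:,::-1]); return C,im
def down(yaw):  # tool y axis along (cos,sin)(yaw), z down
    y=np.array([np.cos(yaw),np.sin(yaw),0]); z=np.array([0,0,-1.]); return np.column_stack([np.cross(y,z),y,z])
E
python3 - <<'E'
from h import *
C=cam("top")
print("cam",-C[1].T@C[2])
for n,uv,z in [("tray open/L?",(350,216),.042),("r",(431,215),.042),("l2",(350,191),.042),("r2",(428,189),.042),("till1",(257,220),0),("till2",(296,220),0),("till3",(258,155),.07),("t4",(297,160),.07),("pencil",(297,240),.007),("block",(346,232),.036),("gauge",(350,149),.03),("jar",(240,115),.1)]:
    print(n,onz(C,uv,z).round(3))
im=cv2.imread("pics/top0.png")
a=cv2.resize(im[120:260,230:450],None,fx=3.6,fy=3.6,interpolation=cv2.INTER_CUBIC); cv2.imwrite("pics/topz.png",a)
im=cv2.imread("pics/side0.png")
a=cv2.resize(im[170:290,200:420],None,fx=3.6,fy=3.6,interpolation=cv2.INTER_CUBIC); cv2.imwrite("pics/sidez.png",a)
E
```

```text
cam [-0.11801327 -0.06385352  1.61805676]
tray open/L? [ 0.451 -0.065  0.042]
r [ 0.482 -0.323  0.042]
l2 [ 0.537 -0.056  0.042]
r2 [ 0.571 -0.31   0.042]
till1 [0.419 0.239 0.   ]
till2 [0.433 0.111 0.   ]
till3 [0.622 0.259 0.07 ]
t4 [0.617 0.127 0.07 ]
pencil [0.363 0.098 0.007]
block [ 0.397 -0.057  0.036]
gauge [ 0.696 -0.042  0.03 ]
jar [0.749 0.336 0.1  ]
```

View pics/topz.png

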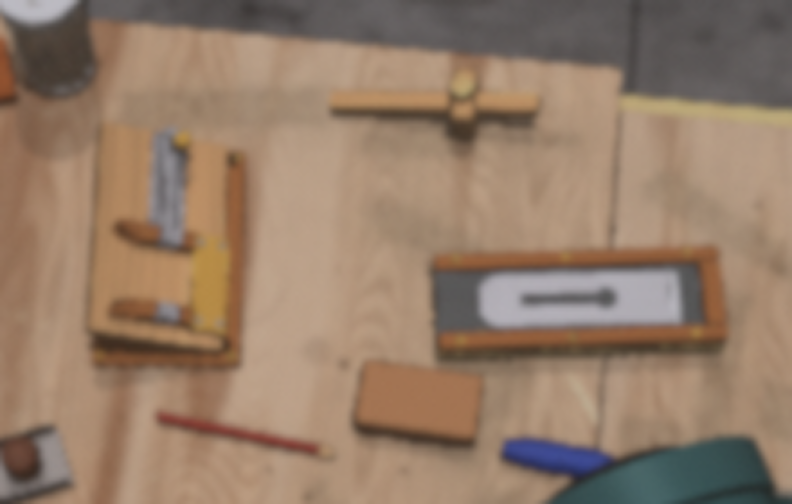

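View pics/sidez.png

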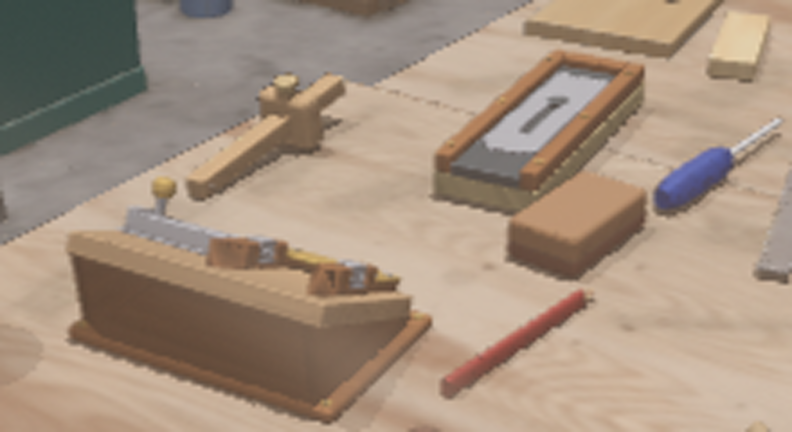

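Run:
```python
from h import *
s=robot.get_state(); R=np.array(s["tool_rot"]);p=np.array(s["ee_pos"])
C=cam("wrist"); o=-C[1].T@C[2]
print("cam in tool",R.T@(o-p)); print("cam axes in tool (cols x,y,z)\n",(R.T@C[1].T).round(3))
yaw=np.radians(97)
for nm,pos,ya in [("tray",(0.51,-.16,.25),97-90),("tray2",(0.51,-.16,.25),97+90),("till",(.52,.17,.3),0),("till2",(.52,.17,.3),180)]:
    q=robot.ik(pos,down(np.radians(ya))); print(nm,None if q is None else np.round(q,2))
a=np.radians(25)
for sg in (1,-1):
    z=np.array([0,np.sin(a),-np.cos(a)]); y=np.array([sg,0,0.]); Rt=np.column_stack([np.cross(y,z),y,z])
    for pos in [(.52,.3,.2),(.52,.26,.12)]:
        q=robot.ik(pos,Rt); print(sg,None if q is None else np.round(q,2))
```

```text
cam in tool [ 0.06657032  0.00029438 -0.16010015]
cam axes in tool (cols x,y,z)
 [[ 0.    -0.973 -0.231]
 [ 1.     0.     0.   ]
 [-0.    -0.231  0.973]]
tray [ 0.67  0.27 -0.5   1.8   0.14  1.12  0.24]
tray2 [ 0.28  0.23 -0.04  1.81  0.01  1.1  -2.78]
till [ 0.37  0.33 -0.92  1.69  0.28  1.26 -0.61]
till2 [ 0.48  0.39 -1.08  1.69  0.35  1.28  2.46]
1 [ 0.34  0.49 -0.91  1.84 -0.01  0.78 -0.46]
1 [ 0.35  0.57 -0.83  1.93  0.    0.64 -0.36]
-1 [ 0.45  0.57 -1.08  1.84  0.16  0.79  2.54]
-1 [-0.98  0.61  0.9   1.97 -1.12  1.04 -2.6 ]
```

Run:
```python
from h import *
robot.move_ptp([.53,.06,.33],down(0)); C,im=grab("wrist","till1"); np.savez("till1.npz",K=C[0],R=C[1],t=C[2])
robot.move_ptp([.51,-.27,.28],down(np.radians(7))); C,im=grab("wrist","tray1"); np.savez("tray1.npz",K=C[0],R=C[1],t=C[2])
s=robot.get_state();print(s["time"],s["ee_pos"])
```

```text
4.0083 [ 0.5107078  -0.26852398  0.28037087]
```

View pics/till1.png

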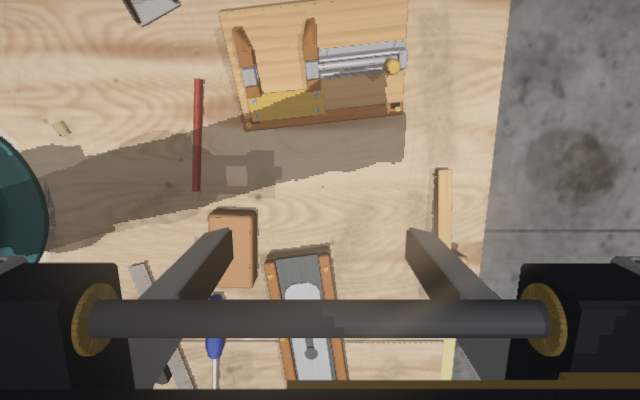

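View pics/tray1.png

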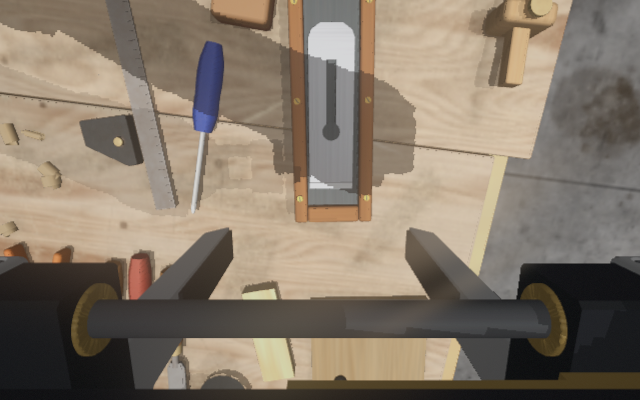

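Tray view: iron lies roughly from head (332,22) to cutting edge (331,187); till view: guard (287,104), knob (393,66), cheeks at (247,60) and (310,55). Zooming for pixel detail.

Run:
```python
import cv2
im=cv2.imread("pics/tray1.png"); cv2.imwrite("pics/tray1z.png",cv2.resize(im[0:230,260:410],None,fx=2.6,fy=2.6,interpolation=cv2.INTER_CUBIC)) 
im=cv2.imread("pics/till1.png"); cv2.imwrite("pics/till1z.png",cv2.resize(im[0:140,210:420],None,fx=3.8,fy=3.8,interpolation=cv2.INTER_CUBIC))
```

```text
(no output)
```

View pics/tray1z.png

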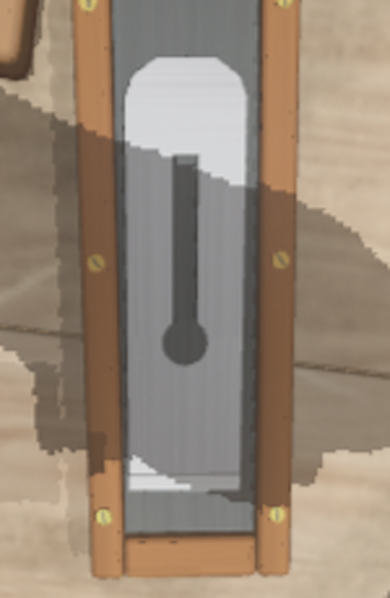

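View pics/till1z.png

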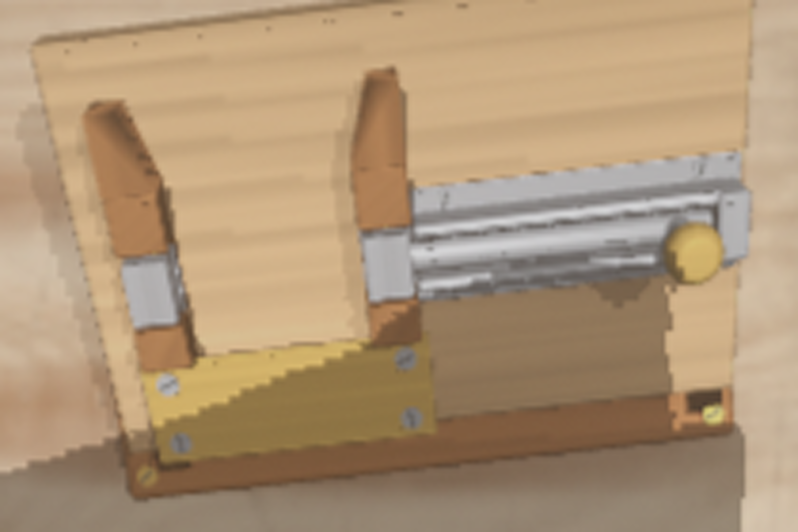

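```bash
cat > m1.py <<'E'
from h import *
def ld(f): d=np.load(f); return d["K"],d["R"],d["t"]
T=ld("tray1.npz"); g=lambda x,y:(260+(x+.5)/2.6-.5,(y+.5)/2.6-.5)
L=ld("till1.npz"); l=lambda x,y:(210+(x+.5)/3.8-.5,(y+.5)/3.8-.5)
E
python3 - <<'E'
from m1 import *
P=lambda a,z:onz(T,g(*a),z)
print("IRON");
head=P((185,57),.037);tip=P((185,490),.034)
print("head",head,"tip",tip,"len",np.linalg.norm((head-tip)[:2]))
la,lb=P((125,100),.037),P((129,489),.034); ra,rb=P((247,100),.037),P((241,489),.034)
print("w",np.linalg.norm(la-ra),np.linalg.norm(lb-rb)); d=(head-tip)[:2]; print("yaw",np.degrees(np.arctan2(d[1],d[0])))
for a,b in((la,lb),(ra,rb)):
  d=(a-b)[:2];print(" side yaw",np.degrees(np.arctan2(d[1],d[0])))
print("hole",P((185,343),.037))
print("strip in:",[P(p,.042).round(4) for p in((107,0),(124,575),(263,0),(257,575))])
print("strip out:",[P(p,.042).round(4) for p in((68,0),(92,576),(300,0),(290,574))])
print("-x end outer mid",P((190,576),.042))
print("open end", [onz(L,p,.042).round(4) for p in((266,262),(329,254),(276,261),(318,256))])
Q=lambda a,z:onz(L,l(*a),z)
print("TILL bed edge",Q((32,42),.0833),Q((752,0),.0833))
print("cheek ends",[Q(p,.0929).round(4) for p in((87,104),(126,102),(363,72),(397,68))])
print("guard",[Q(p,.0535).round(4) for p in((143,372),(433,340))],[Q(p,.045).round(4) for p in((160,463),(436,430))])
print("base low edge",[Q(p,.006).round(4) for p in((135,497),(740,430))])
E
```

```text
IRON
head [ 0.50320087 -0.10284431  0.037     ] tip [ 0.52706653 -0.28162771  0.034     ] len 0.18036926693375227
w 0.0502048478313084 0.05112510167923474
yaw 97.6034183618321
 side yaw 97.30173318797473
 side yaw 97.62378849723036
hole [ 0.51826822 -0.21621708  0.037     ]
strip in: [array([ 0.4697, -0.0874,  0.042 ]), array([ 0.5041, -0.3228,  0.042 ]), array([ 0.5312, -0.0797,  0.042 ]), array([ 0.5645, -0.3153,  0.042 ])]
strip out: [array([ 0.4544, -0.0893,  0.042 ]), array([ 0.4896, -0.3251,  0.042 ]), array([ 0.5458, -0.0779,  0.042 ]), array([ 0.5794, -0.313 ,  0.042 ])]
-x end outer mid [ 0.53413803 -0.31957092  0.042     ]
open end [array([ 0.4575, -0.0677,  0.042 ]), array([ 0.5442, -0.0561,  0.042 ]), array([ 0.4713, -0.0663,  0.042 ]), array([ 0.5291, -0.059 ,  0.042 ])]
TILL bed edge [0.42379303 0.23596967 0.0833    ] [0.62408263 0.24630568 0.0833    ]
cheek ends [array([0.4404, 0.2178, 0.0929]), array([0.4511, 0.2183, 0.0929]), array([0.5164, 0.2258, 0.0929]), array([0.5257, 0.2268, 0.0929])]
guard [array([0.4446, 0.1491, 0.0535]), array([0.5362, 0.1587, 0.0535])] [array([0.4471, 0.121 , 0.045 ]), array([0.5374, 0.1314, 0.045 ])]
base low edge [array([0.4303, 0.1088, 0.006 ]), array([0.6456, 0.1317, 0.006 ])]
```

Run:
```python
from m1 import *
a=np.radians(96.05);e=np.array([np.cos(a),np.sin(a)]);f=np.array([-e[1],e[0]])
Q=lambda p,z:onz(L,l(*p),z)[:2]
c,s=np.cos(np.radians(25)),np.sin(np.radians(25))
def toe(p,bx,bz,n):
    w=Q(p,.036+bx*s+bz*c); print(n,"toe.e",round(w@e-(bx*c-bz*s),4),"f",round(w@f,4))
toe((150,291),.046,.018,"keeper plate"); toe((388,265),.046,.018,"r plate")
toe((693,248),.046,.042,"knob top"); toe((695,252),.046,.035,"knob mid")
for zz in(.007,.009,.011):
  toe((143,372),.022,zz,"guardL");toe((433,340),.022,zz,"guardR")
toe((193,355),.022,.018,"cheekL in");toe((370,345),.022,.018,"cheekR in")
toe((160,190),.074,.018,"cheekL in up");toe((357,167),.074,.018,"cheekR in up")
toe((107,103),.096,.018,"endL");toe((380,70),.096,.018,"endR");toe((34,42),.112,0,"bededge");
```

```text
keeper plate toe.e 0.0888 f -0.467
r plate toe.e 0.0885 f -0.5385
knob top toe.e 0.0911 f -0.6244
knob mid toe.e 0.0878 f -0.6262
guardL toe.e 0.0846 f -0.4575
guardR toe.e 0.0844 f -0.55
guardL toe.e 0.0853 f -0.4578
guardR toe.e 0.0851 f -0.55
guardL toe.e 0.086 f -0.4582
guardR toe.e 0.0859 f -0.5499
cheekL in toe.e 0.0919 f -0.4755
cheekR in toe.e 0.0889 f -0.5303
cheekL in up toe.e 0.0886 f -0.476
cheekR in up toe.e 0.0886 f -0.5327
endL toe.e 0.0905 f -0.4664
endR toe.e 0.0907 f -0.542
bededge toe.e 0.0884 f -0.4469
```

Run:
```python
from h import *
u=np.array([np.cos(np.radians(97.6)),np.sin(np.radians(97.6))])
O=np.array([.5151,-.1922]); p=O-.055*u; R=down(np.radians(8))
robot.gripper_to(0.0)
robot.move_ptp([*p,.085],R)
r=robot.move_linear([*p,.048],velocity=.03,threshold=8)
s=robot.get_state();print(r,s["ee_pos"],s["force"],s["opening"],s["time"],s["joint_vel"].max() if hasattr(s["joint_vel"],'max') else 0)
np.save("press.npy",np.array(s["ee_pos"]))
```

```text
True [ 0.52227292 -0.24661579  0.05628526] [-1.75980261 -0.1700778  10.05205104] 0.00042268588286626014 7.1333 0.004324185128116999
```

Run:
```python
from h import *
v=np.array([np.cos(np.radians(98.1)),np.sin(np.radians(98.1)),0])
p=np.load("press.npy"); p[2]-=.0006
for d in (.03,.117):
    robot.move_linear(p+d*v,velocity=.08)
    s=robot.get_state();print(s["ee_pos"],s["force"],s["time"])
    if d==.03: grab("wrist","sl_a")
grab("wrist","sl_b"); grab("top","sl_top")
```

```text
[ 0.51883812 -0.21601238  0.05622727] [-2.18451142  6.00766651 14.81090618] 7.6583
[ 0.5066865  -0.13098747  0.05623207] [-0.24686878 -1.2546703  12.85368184] 8.9417
```

View pics/sl_b.png

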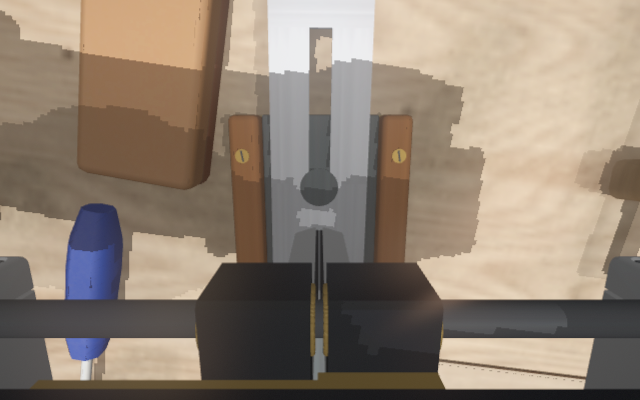

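Run:
```python
from h import *
s=robot.get_state();p=np.array(s["ee_pos"])
robot.move_linear([p[0],p[1],.066],velocity=.08)
robot.move_linear([p[0],p[1]-.04,.19],velocity=.2)
C,im=grab("wrist","ov1"); np.savez("ov1.npz",K=C[0],R=C[1],t=C[2])
s=robot.get_state();print(s["ee_pos"],s["force"],s["time"])
cv2.imwrite("pics/ov1z.png",cv2.resize(im[0:260,120:460,::-1],None,fx=2.3,fy=2.3,interpolation=cv2.INTER_CUBIC))
```

```text
[ 0.50609635 -0.17042099  0.18869521] [ 0.26048807 -0.03534425 -1.38867164] 10.175
```

View pics/ov1z.png

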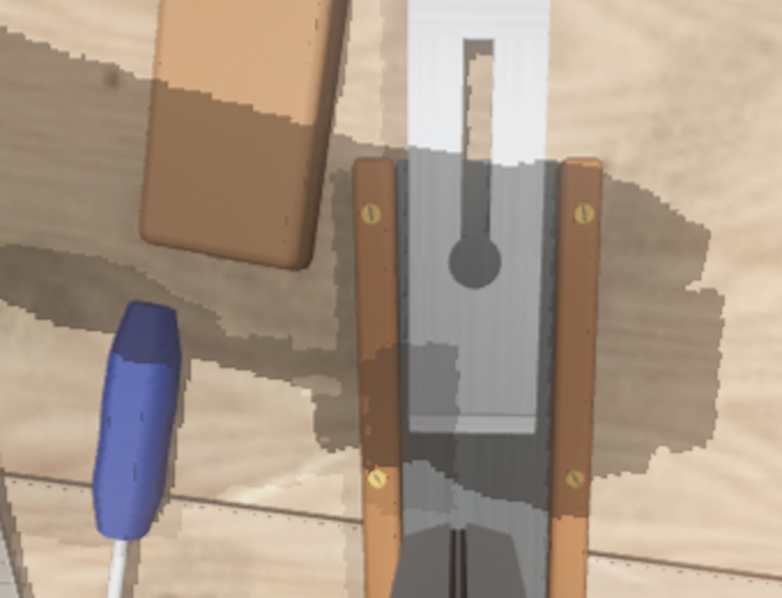

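Run:
```python
from h import *
d=np.load("ov1.npz");C=(d["K"],d["R"],d["t"]); g=lambda x,y:(120+(x+.5)/2.3-.5,(y+.5)/2.3-.5)
P=lambda a,z:onz(C,g(*a),z)[:2]
tip=P((472,432),.034); se=P((479,41),.037); hole=P((475,262),.037)
dd=se-tip; print("tip",tip,"slotend",se,"dist(143)",np.linalg.norm(dd),"yaw",np.degrees(np.arctan2(dd[1],dd[0])))
ls=[P((408,20),.037),P((409,425),.034)]; rs=[P((549,20),.037),P((536,425),.034)]
for n,s in(("L",ls),("R",rs)):
  q=s[0]-s[1];print(n,s,np.degrees(np.arctan2(q[1],q[0])))
print("w",np.linalg.norm(ls[0]-rs[0]),np.linalg.norm(ls[1]-rs[1]))
te=P((376,158),.042),P((581,158),.042);print("tray end",te,(te[0]+te[1])/2)
print("block top R",P((335,0),.036),P((302,262),.034),"bottom R",P((350,0),0),P((314,262),0))
```

```text
tip [ 0.51103067 -0.1657226 ] slotend [ 0.49300982 -0.02471376] dist(143) 0.14215569831446676 yaw 97.28288996535201
L [array([ 0.46716271, -0.02149698]), array([ 0.48572685, -0.16642894])] 97.29919587161083
R [array([ 0.51652189, -0.01455296]), array([ 0.53590487, -0.15933065])] 97.62547093568422
w 0.049845243770022994 0.050677599621129645
tray end (array([ 0.46189498, -0.06936794]), array([ 0.53514043, -0.05904549])) [ 0.49851771 -0.06420672]
block top R [ 0.44074644 -0.01845229] [ 0.43740016 -0.10950354] bottom R [ 0.44009413 -0.00767285] [ 0.4359589  -0.10927573]
```

```bash
python3 - <<'E'
from h import *
R=down(np.radians(7.45)); u=np.array([-.1297,.9916]); n=np.array([.9916,.1297])
p=np.array([.4993,-.0765])+.038*u+.001*n
robot.gripper_to(.062)
robot.move_ptp([*p,.11],R)
r=robot.move_linear([*p,.075],velocity=.1,threshold=5)
s=robot.get_state();print(r,s["ee_pos"],s["force"],s["opening"],s["time"])
grab("wrist","pre"); grab("side","pre_s")
E
python3 -c "
import cv2
a=cv2.imread('pics/pre_s.png')[140:260,280:480]; cv2.imwrite('pics/pre_sz.png',cv2.resize(a,None,fx=3.8,fy=3.8,interpolation=2))"
```

```text
False [ 0.49550077 -0.03900334  0.07517712] [ 0.29218804  0.71152315 -0.05987398] 0.06199585339130455 12.3917
```

View pics/pre.png

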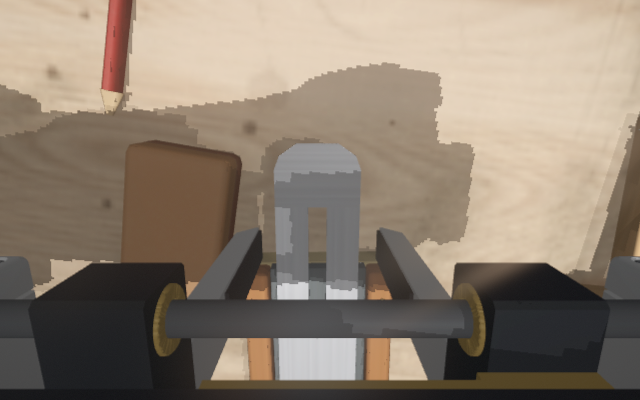

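View pics/pre_sz.png

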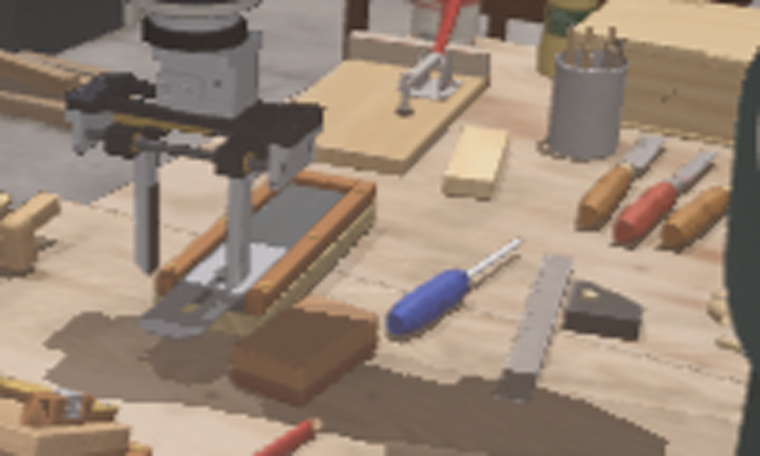

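Run:
```python
from h import *
s=robot.get_state();p=np.array(s["ee_pos"])
r=robot.move_linear([p[0],p[1],.0355],velocity=.06,threshold=5)
s=robot.get_state();print(r,s["ee_pos"],s["force"],s["time"])
if not r:
    robot.gripper_to(.04)
    s=robot.get_state();print(s["opening"],s["force"],s["ee_pos"],s["time"])
    grab("wrist","gr")
```

```text
False [ 0.49589405 -0.03876026  0.03559877] [-1.39369287 -0.09197592  1.6776617 ] 13.3
0.04922338720287342 [ 0.51555153 -0.20390126  1.3998929 ] [ 0.49591851 -0.03892209  0.0356977 ] 13.675
```

Run:
```python
from h import *
s=robot.get_state();p=np.array(s["ee_pos"])
robot.move_linear([p[0],p[1],.06],velocity=.06)
robot.move_linear([p[0],p[1]+.03,.20],velocity=.2)
s=robot.get_state();print(s["opening"],s["force"],s["moment"],s["time"])
grab("wrist","lift"); C,im=grab("side","lift_s")
cv2.imwrite('pics/lift_sz.png',cv2.resize(im[100:260,250:480,::-1],None,fx=3.4,fy=3.4,interpolation=2))
```

```text
0.04915112483681928 [ 0.77224336  0.27717306 -2.07681172] [ 0.06359225 -0.06253259 -0.02812834] 15.15
```

View pics/lift.png

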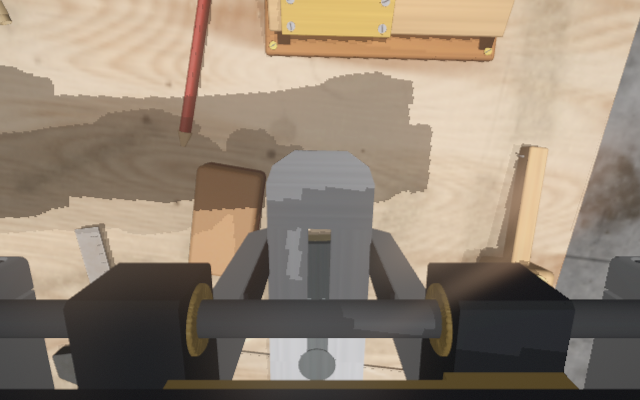

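View pics/lift_sz.png

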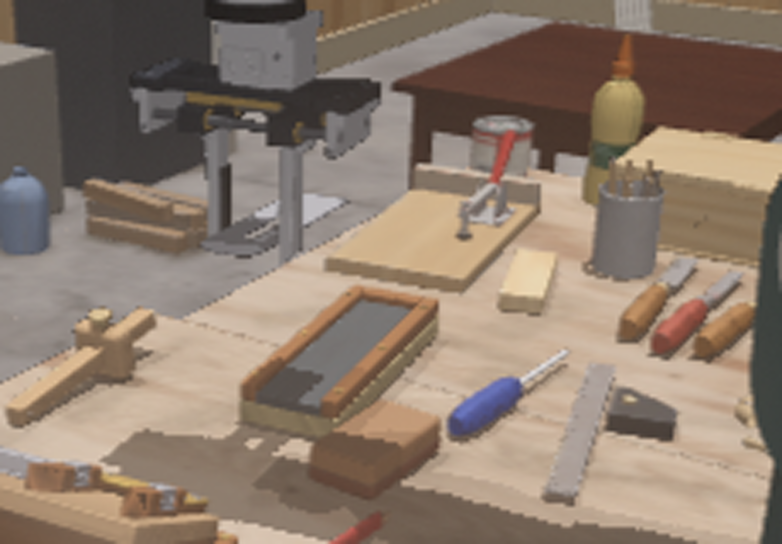

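Run:
```python
import numpy as np
from scipy.optimize import least_squares
fy,cy=348.92,200.76
o=np.array([.0666,-.1601]); Y=np.array([-.973,-.231]); Z=np.array([-.231,.973])
def pr(p): d=p-o; return cy+fy*(d@Y)/(d@Z)
obs=[(.090,151),(.053,231),(-.024,365)]
def res(v):
    xi,phi=v # iron x at TCP; pitch: +phi => head down (tool +z)
    out=[]
    for x,r in obs:
        # top face 1.5mm nearer camera (-z)
        p=np.array([(x-xi)*np.cos(phi)+1.5e-3*np.sin(phi),(x-xi)*np.sin(phi)-1.5e-3*np.cos(phi)])
        out.append(pr(p)-r)
    return out
s=least_squares(res,[.04,0]);print(s.x[0],np.degrees(s.x[1]),s.fun)
```

```text
0.038033701954463386 -2.5251156443303913 [ 0.94208832 -1.09709532  0.03599841]
```

```bash
cat >> h.py <<'E'
_a=np.radians(96.05);_e=np.array([np.cos(_a),np.sin(_a),0]);Yb=np.array([-_e[1],_e[0],0])
_c,_s=np.cos(np.radians(25)),np.sin(np.radians(25))
Xb=_e*_c+np.array([0,0,_s]); Zb=np.cross(Xb,Yb); TOE=np.array([.4916,.1412,.036])
Rb=np.column_stack([Xb,-Yb,-Zb])
def bed(x,y,z): return TOE+x*Xb+y*Yb+z*Zb
def inbed(p): d=np.asarray(p)-TOE; return np.array([d@Xb,d@Yb,d@Zb])
E
python3 - <<'E'
from h import *
for d,h in((.034,.09),(.034,.02),(0,.0015)):
    q=robot.ik(bed(.128+d,0,h),Rb);print(bed(.128+d,0,h),None if q is None else np.round(q,2))
robot.move_ptp(bed(.128+.034,0,.09),Rb)
robot.move_linear(bed(.128+.034,0,.025),velocity=.12)
s=robot.get_state();print(s["opening"],inbed(s["ee_pos"]),s["force"],s["time"])
C,im=grab("wrist","bay1"); grab("side","bay1_s"); grab("top","bay1_t")
np.savez("bay1.npz",K=C[0],R=C[1],t=C[2])
a=cv2.imread("pics/bay1_s.png")[190:300,200:340]; cv2.imwrite("pics/bay1_sz.png",cv2.resize(a,None,fx=5,fy=5,interpolation=2))
a=cv2.imread("pics/bay1_t.png")[140:230,240:320]; cv2.imwrite("pics/bay1_tz.png",cv2.resize(a,None,fx=6,fy=6,interpolation=2))
E
```

```text
[0.48013433 0.24938031 0.18603186] [ 0.41  0.41 -0.86  1.95 -0.15  0.8  -0.17]
[0.47701637 0.27879882 0.12259031] [ 0.32  0.53 -0.83  1.98 -0.05  0.65 -0.27]
[0.47944006 0.25593087 0.0914546 ] [ 0.35  0.58 -0.81  2.   -0.02  0.6  -0.23]
0.04871025312861657 [ 0.16197991 -0.00033531  0.02549626] [-0.62773016  0.02186971 -1.51155612] 16.9583
```

View pics/bay1.png

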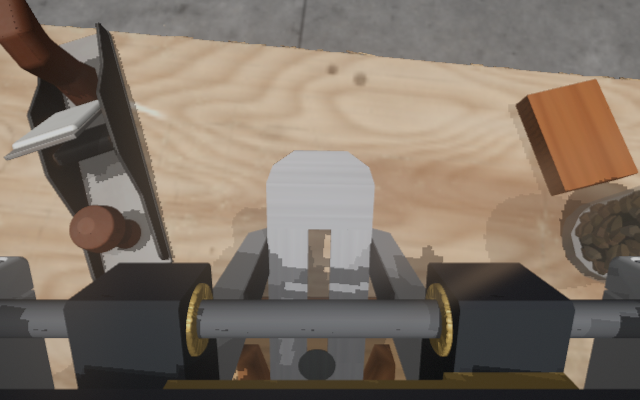

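View pics/bay1_sz.png

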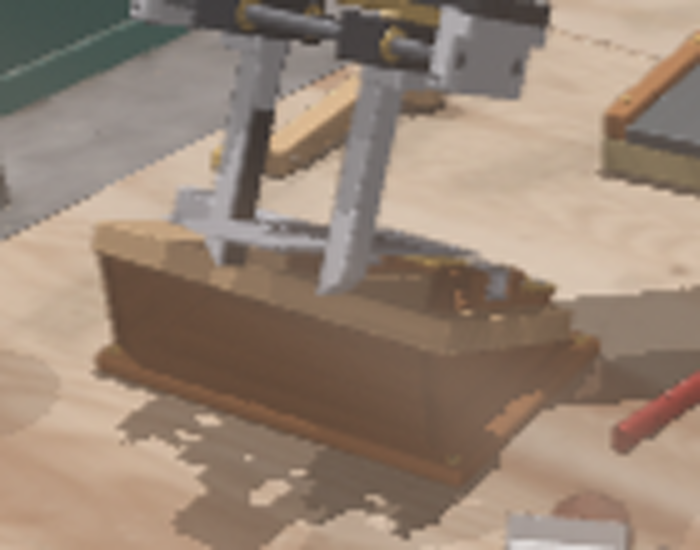

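View pics/bay1_tz.png

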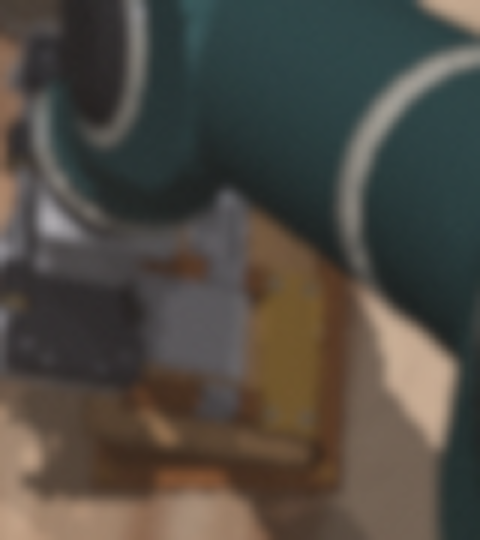

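Iron sits centred between the cheeks (cheek tips at (253,362) and (378,362), keyhole (317,365)), its tip just upslope of the guard. Lowering to touch.

Run:
```python
from h import *
r=robot.move_linear(bed(.128+.034,0,-.001),velocity=.03,threshold=3)
s=robot.get_state();print(r,s["opening"],inbed(s["ee_pos"]),s["force"],s["moment"],s["time"])
C,im=grab("wrist","bay2"); grab("top","bay2_t");grab("side","bay2_s")
a=cv2.imread("pics/bay2_s.png")[190:300,200:340]; cv2.imwrite("pics/bay2_sz.png",cv2.resize(a,None,fx=5,fy=5,interpolation=2))
a=cv2.imread("pics/bay2_t.png")[140:230,240:320]; cv2.imwrite("pics/bay2_tz.png",cv2.resize(a,None,fx=6,fy=6,interpolation=2))
```

```text
True 0.048804891059070654 [ 0.16195946  0.00022153 -0.0005235 ] [0.30689308 1.00817324 3.7105866 ] [-0.15731573 -0.32026763 -0.06003183] 17.9083
```

View pics/bay2_sz.png

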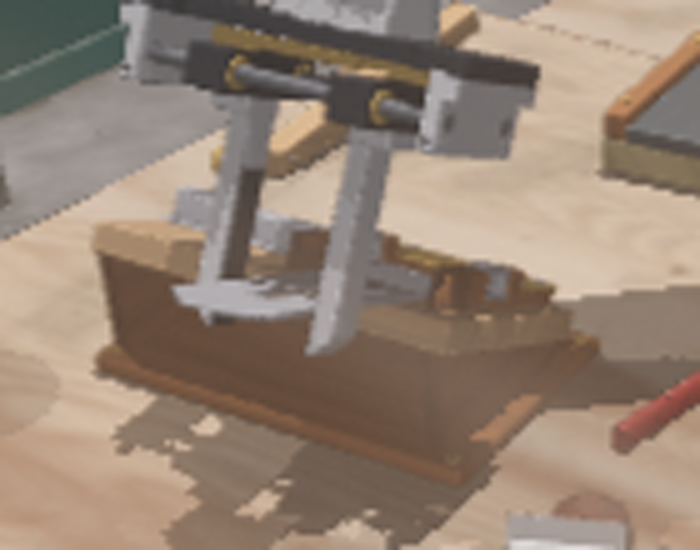

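View pics/bay2_tz.png

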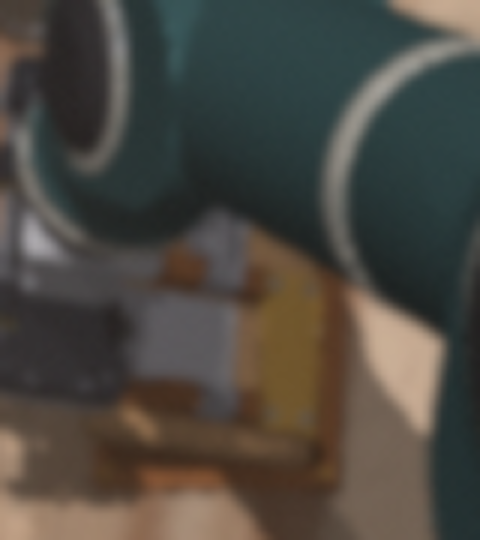

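Run:
```python
from h import *
def rep(r): s=robot.get_state();print(r,round(s["opening"],4),inbed(s["ee_pos"]).round(4),"Fbed",(np.array([Xb,Yb,Zb])@s["force"]).round(1),round(s["time"],2))
rep(robot.move_linear(bed(.128+.012,0,-.0005),velocity=.05,threshold=8))
rep(robot.move_linear(bed(.128-.006,0,-.0005),velocity=.03,threshold=12))
grab("top","bay3_t");grab("side","bay3_s")
a=cv2.imread("pics/bay3_s.png")[190:300,200:340]; a=cv2.resize(a,None,fx=4,fy=4,interpolation=2)
b=cv2.imread("pics/bay3_t.png")[140:230,240:320]; b=cv2.resize(b,(391,440),interpolation=2)
cv2.imwrite("pics/bay3z.png",cv2.resize(np.hstack([a,b]),(800,370)))
```

```text
True 0.049 [ 0.1444  0.     -0.0002] Fbed [-3.9  2.3 14.4] 18.43
True 0.0496 [ 1.442e-01  1.000e-04 -1.000e-04] Fbed [3.2 2.9 9.3] 18.71
```

View pics/bay3z.png

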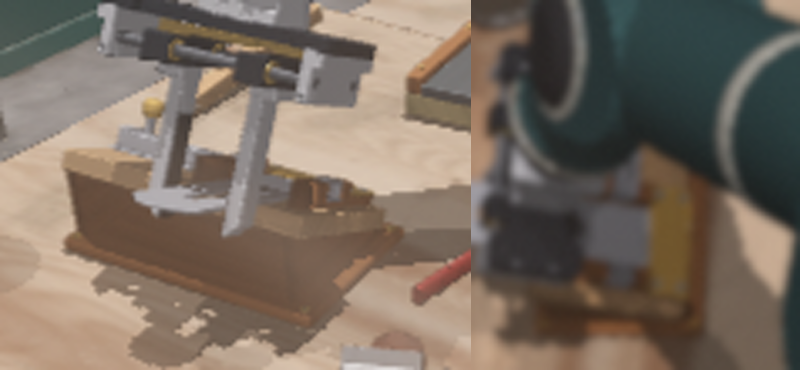

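```bash
cat >> h.py <<'E'
def rep(r=None): s=robot.get_state();print(r,round(s["opening"],4),inbed(s["ee_pos"]).round(4),"Fbed",(np.array([Xb,Yb,Zb])@s["force"]).round(1),"Mbed",(np.array([Xb,Yb,Zb])@s["moment"]).round(2),round(s["time"],2))
E
python3 - <<'E'
from h import *
rep()
for z in (.0008,.0016): robot.move_linear(bed(.1445,0,z),velocity=.03); rep()
C,im=grab("wrist","bay4")
E
```

```text
None 0.0492 [ 1.443e-01  1.000e-04 -1.000e-04] Fbed [ 2.3  2.7 10.3] Mbed [ 0.5  -0.12 -0.24] 18.81
None 0.0489 [1.436e-01 1.000e-04 8.000e-04] Fbed [-0.7  0.6  2.4] Mbed [ 0.16  0.73 -0.  ] 19.06
None 0.0493 [1.44e-01 1.00e-04 1.50e-03] Fbed [-3.3  0.6  1. ] Mbed [0.04 1.03 0.06] 19.31
```

View pics/bay4.png

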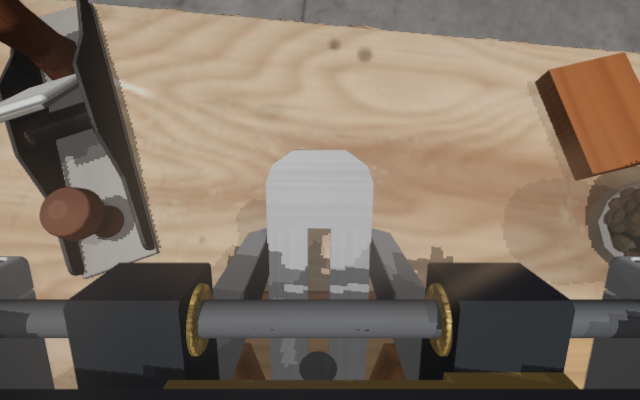

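Run:
```python
from h import *
rep(robot.move_linear(bed(.138,0,.0012),velocity=.03,threshold=12))
rep(robot.move_linear(bed(.130,0,.0012),velocity=.03,threshold=12))
C,im=grab("wrist","bay5")
```

```text
False 0.0491 [ 1.375e-01 -1.000e-04  1.200e-03] Fbed [-3.  -0.4  3.5] Mbed [-0.07  1.28  0.09] 19.73
False 0.0488 [ 0.1295 -0.0002  0.0013] Fbed [-1.2  0.   5.6] Mbed [0.01 0.63 0.07] 20.14
```

View pics/bay5.png

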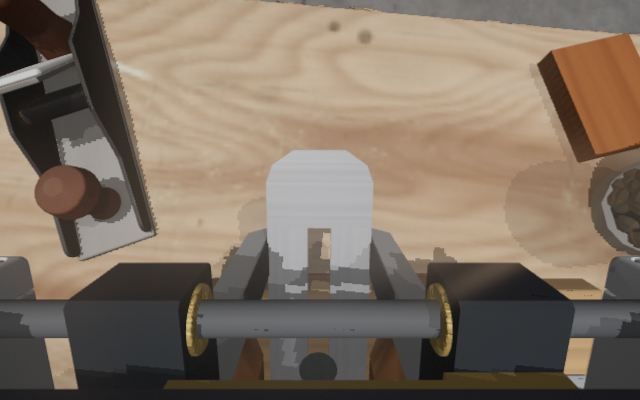

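Run:
```python
from h import *
rep(robot.move_linear(bed(.119,0,.0013),velocity=.025,threshold=12))
C,im=grab("wrist","bay6");
```

```text
True 0.0488 [ 0.1267 -0.0002  0.0014] Fbed [4.2 0.6 7.3] Mbed [ 0.23 -0.42 -0.02] 20.5
```

View pics/bay6.png

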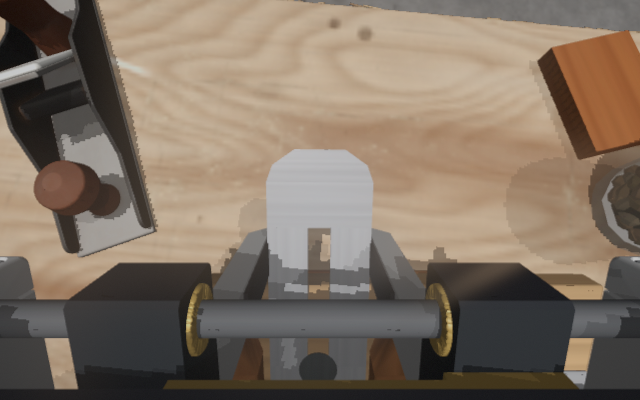

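Run:
```python
from h import *
robot.gripper_to(.066); rep()
robot.move_linear(bed(.1267,0,.07),velocity=.15)
robot.gripper_to(0.0)
robot.move_linear(bed(.206,0,.06),velocity=.2)
robot.move_linear(bed(.206,0,.013),velocity=.15,threshold=6); rep()
rep(robot.move_linear(bed(.180,0,.013),velocity=.03,threshold=10))
C,im=grab("wrist","push1");grab("top","push1_t");
```

```text
None 0.0661 [ 1.261e-01 -1.000e-04  1.200e-03] Fbed [0.8 0.2 0.2] Mbed [-0.11  0.39  0.03] 21.04
None 0.0001 [ 0.2055 -0.      0.0132] Fbed [-0.6  0.1  0.4] Mbed [-0.04  0.45  0.01] 23.73
True 0.0005 [ 1.887e-01 -1.000e-04  1.310e-02] Fbed [ 4.8 -0.   2.8] Mbed [-0.09 -0.71  0.01] 24.35
```

View pics/push1.png

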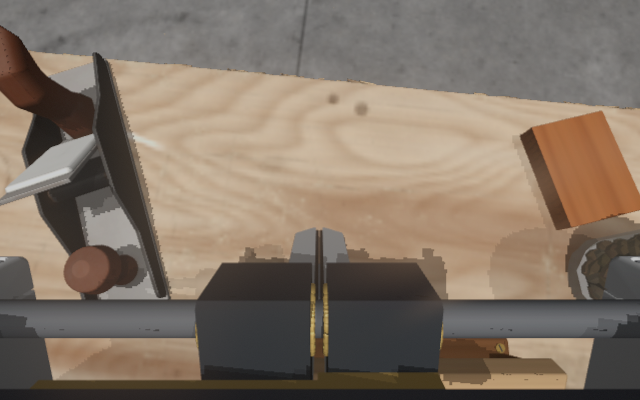

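Run:
```python
from h import *
rep(robot.move_linear(bed(.180,0,.012),velocity=.02,threshold=15))
rep(robot.move_linear(bed(.180,0,.012),velocity=.02,threshold=20))
robot.move_linear(bed(.207,0,.015),velocity=.1); rep()
robot.move_linear(bed(.207,0,.09),velocity=.2)
robot.move_ptp(bed(.05,-.06,.17)+np.array([0,-.06,0.0]),down(np.radians(6.05))); rep()
C,im=grab("wrist","chk"); np.savez("chk.npz",K=C[0],R=C[1],t=C[2])
```

```text
True 0.0003 [ 0.1888 -0.0002  0.0129] Fbed [ 5.  -0.2  2.3] Mbed [-0.08 -0.61  0.  ] 24.71
True 0.0005 [ 0.1886 -0.0003  0.0127] Fbed [4.9 0.9 4. ] Mbed [-0.07 -0.82  0.03] 25.0
None 0.0005 [2.076e-01 2.000e-04 1.500e-02] Fbed [0.1 0.8 0.3] Mbed [-0.09  0.42  0.05] 25.34
None 0.0003 [-0.003  -0.0532  0.194 ] Fbed [ 0.1 -0.2  0.6] Mbed [-0.07  0.04  0.03] 26.82
```

View pics/chk.png

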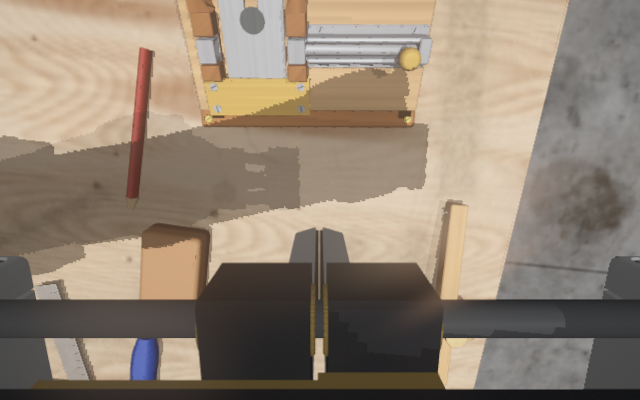

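Run:
```python
from h import *
im=cv2.imread("pics/chk.png"); cv2.imwrite("pics/chkz.png",cv2.resize(im[0:140,170:450],None,fx=2.85,fy=2.85,interpolation=cv2.INTER_CUBIC))
d=np.load("chk.npz");C=(d["K"],d["R"],d["t"])
def b(uv,h): return inbed(onplane(C,uv,bed(0,0,h),Zb)).round(4)
print("hole",b((252,20.5),.003)); print("keeperL",b((208,51),.018),"R",b((296.5,50.5),.018))
print("guard edge",b((207,80),.009),b((308,78),.009)); print("knob top",b((409,57),.042),"mid",b((409.5,59.5),.035))
```

```text
hole [0.0648 0.0004 0.003 ]
keeperL [0.0456 0.0356 0.018 ] R [ 0.0461 -0.0353  0.018 ]
guard edge [0.0192 0.0438 0.009 ] [ 0.0211 -0.0438  0.009 ]
knob top [ 0.0481 -0.12    0.042 ] mid [ 0.0443 -0.1225  0.035 ]
```

View pics/chkz.png

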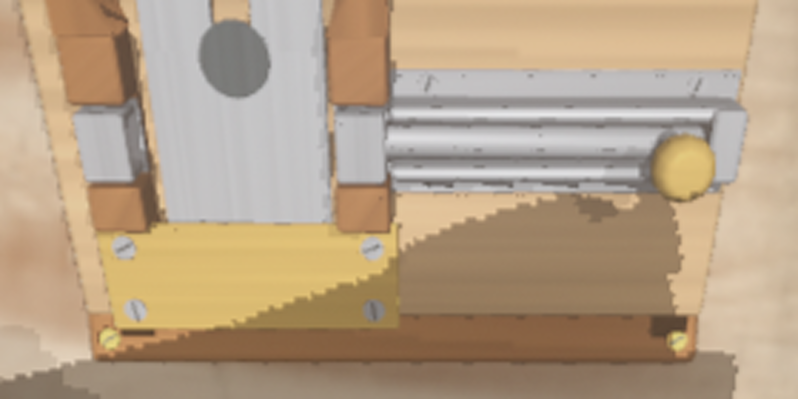

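Run:
```python
from h import *
for p in((.0465,-.165,.1),(.0465,-.165,.045),(.0465,-.066,.045)):
    q=robot.ik(bed(*p),Rb);print(bed(*p).round(3),None if q is None else np.round(q,2))
robot.move_ptp(bed(.0465,-.165,.10),Rb)
rep(robot.move_linear(bed(.0465,-.165,.046),velocity=.15,threshold=5))
grab("side","b0s")
a=cv2.imread("pics/b0s.png")[150:300,180:360]; cv2.imwrite("pics/b0sz.png",cv2.resize(a,None,fx=4,fy=4,interpolation=2))
```

```text
[0.656 0.158 0.146] [ 0.39  0.72 -0.71  1.56  0.01  0.97 -0.08]
[0.653 0.182 0.096] [ 0.36  0.78 -0.72  1.59  0.06  0.87 -0.12]
[0.555 0.171 0.096] [ 0.45  0.64 -0.75  1.85 -0.02  0.75 -0.06]
True 0.0005 [ 0.0472 -0.1629  0.0445] Fbed [-0.3  1.  -0.4] Mbed [-0.07  0.41  0.03] 27.94
```

View pics/b0sz.png

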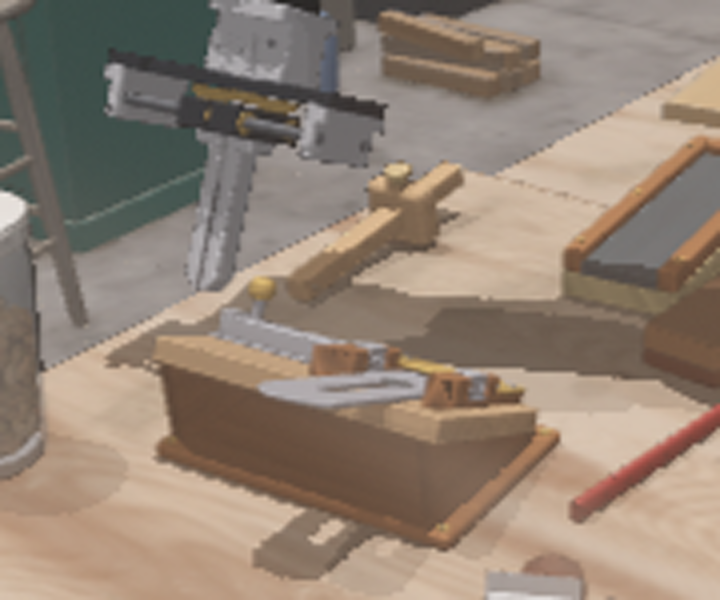

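Run:
```python
from h import *
robot.pause(.2); rep()
rep(robot.move_linear(bed(.0465,-.150,.046),velocity=.04,threshold=8))
rep(robot.move_linear(bed(.0465,-.060,.046),velocity=.05,threshold=12))
grab("side","b1s"); grab("wrist","b1w")
a=cv2.imread("pics/b1s.png")[150:300,180:360]; cv2.imwrite("pics/b1sz.png",cv2.resize(a,None,fx=4,fy=4,interpolation=2))
```

```text
None 0.0006 [ 0.0464 -0.1641  0.0455] Fbed [ 0.1 -0.1  0.8] Mbed [-0.07  0.38  0.07] 28.19
False 0.0004 [ 0.0464 -0.15    0.0462] Fbed [-0.1 -0.1 -0.5] Mbed [-0.04  0.45  0.05] 28.69
True 0.0006 [ 0.0465 -0.071   0.0464] Fbed [ 0.7 -5.2  0.6] Mbed [-1.06  0.18 -0.03] 30.12
```

View pics/b1sz.png

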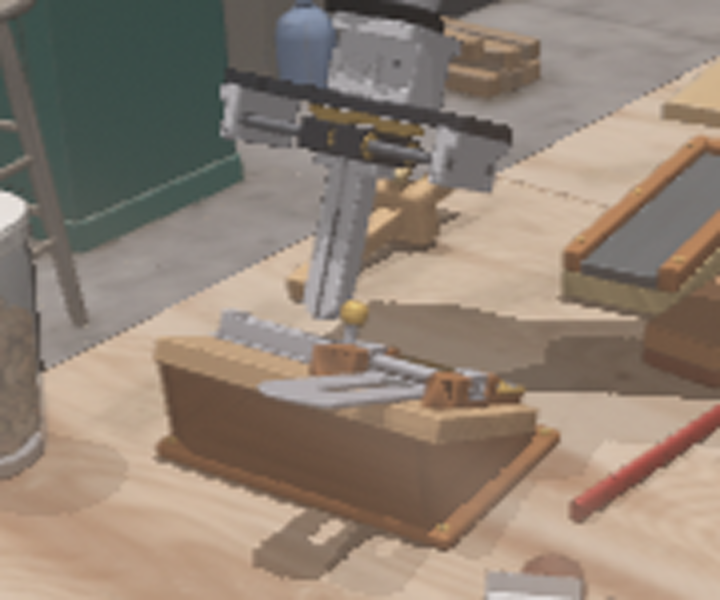

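Run:
```python
from h import *
rep(robot.move_linear(bed(.0465,-.055,.046),velocity=.03,threshold=18))
robot.pause(.2); rep()
robot.move_linear(bed(.0465,-.095,.046),velocity=.1)
robot.move_linear(bed(.0465,-.11,.12),velocity=.2)
robot.move_ptp(bed(.05,-.06,.17)+np.array([0,-.06,0.0]),down(np.radians(6.05))); rep()
C,im=grab("wrist","fin"); np.savez("fin.npz",K=C[0],R=C[1],t=C[2]); grab("side","fin_s");grab("top","fin_t")
cv2.imwrite("pics/finz.png",cv2.resize(im[0:140,170:450,::-1],None,fx=2.85,fy=2.85,interpolation=cv2.INTER_CUBIC))
```

```text
True 0.0004 [ 0.0465 -0.0708  0.0469] Fbed [ 0.5 -5.1  0.7] Mbed [-1.23  0.19 -0.  ] 30.48
None 0.0002 [ 0.0464 -0.0708  0.0468] Fbed [ 0.4 -4.1  1.8] Mbed [-1.18  0.17  0.05] 30.68
None 0.0004 [-0.0034 -0.0531  0.1947] Fbed [-0.7 -0.4  0. ] Mbed [-0.05  0.04  0.04] 32.11
```

View pics/finz.png

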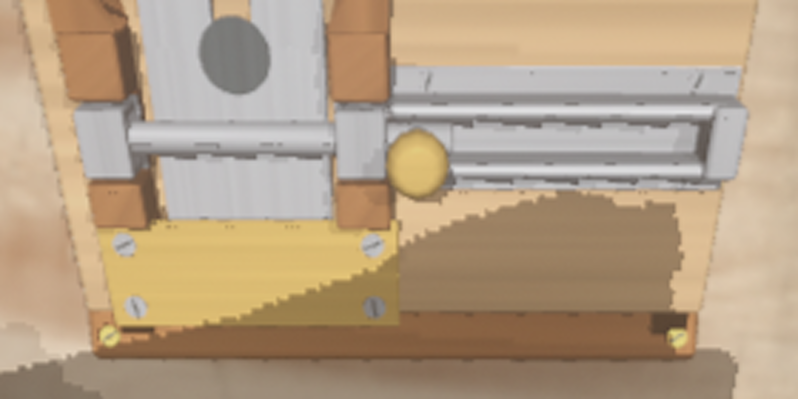

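View pics/fin_s.png

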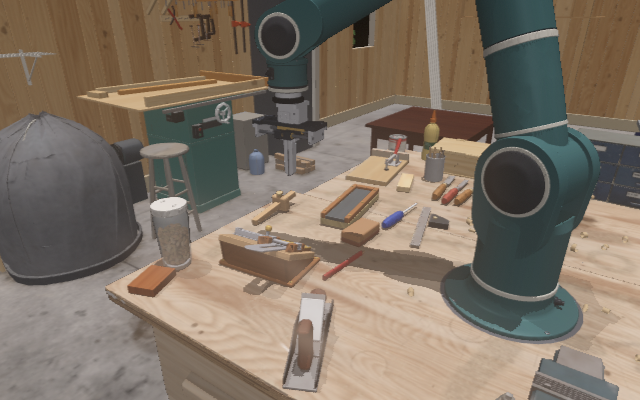

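Run:
```python
from h import *
d=np.load("fin.npz");C=(d["K"],d["R"],d["t"]); d=np.load("chk.npz");C0=(d["K"],d["R"],d["t"])
z=lambda x,y:(170+(x+.5)/2.85-.5,(y+.5)/2.85-.5)
b=lambda C,uv,h: inbed(onplane(C,uv,bed(0,0,h),Zb)).round(4)
k1=b(C,z(417,163),.037);k0=b(C0,z(682,167),.037);print("knob",k0,k1,k1-k0)
print("hole",b(C0,z(235,58),.003),b(C,z(235,55),.003))
a=cv2.imread("pics/chk.png").astype(int);c=cv2.imread("pics/fin.png").astype(int)
s0=cv2.imread("pics/side0.png");s1=cv2.imread("pics/fin_s.png")
df=cv2.absdiff(s0,s1).max(2)>60
for n,(x0,y0,x1,y1) in dict(plane=(280,285,340,392),pencil=(320,248,368,282),driver=(380,200,420,230),gauge=(248,190,300,225),block=(340,218,382,246)).items(): print(n,df[y0:y1,x0:x1].mean().round(3))
```

```text
knob [ 0.0458 -0.1214  0.037 ] [ 0.0458 -0.0509  0.037 ] [0.     0.0705 0.    ]
hole [0.0652 0.0002 0.003 ] [0.0651 0.0003 0.003 ]
plane 0.0
pencil 0.43
driver 0.0
gauge 0.002
block 0.042
```

Run:
```python
import cv2,numpy as np
for f in("side0","fin_s"):
    h=cv2.cvtColor(cv2.imread(f"pics/{f}.png"),cv2.COLOR_BGR2HSV)[245:285,315:370].astype(int)
    m=((h[...,0]<6)|(h[...,0]>172))&(h[...,1]>130); y,x=np.nonzero(m);print(f,m.sum(),x.mean()+315,y.mean()+245,x.min(),x.max(),y.min(),y.max())
from rig import robot
s=robot.get_state();print(s["time"]); robot.sign_off()
```

```text
side0 46 347.2826086956522 260.54347826086956 17 46 7 25
fin_s 44 339.9318181818182 265.70454545454544 17 32 15 26
32.2583
the job is handed in; nothing more can be done
```

```bash
python3 -c "
import cv2,numpy as np
a=[cv2.resize(cv2.imread(f'pics/{f}.png')[235:290,305:380],None,fx=5,fy=5,interpolation=0) for f in('side0','fin_s')]
cv2.imwrite('pics/pc.png',np.hstack(a))"
```

```text
(no output)
```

View pics/pc.png

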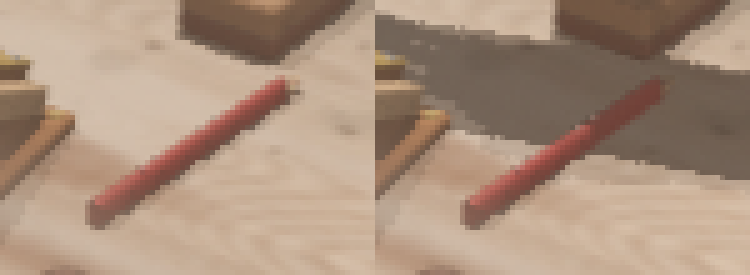

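The iron is in the till under the brass guard and the bolt is across in its keeper. I handed the job in at 32.3 s of the 64 s allowed.

**What I did:** I pressed closed fingertips on the solid part of the iron, well clear of the bevel, and slid it about 77 mm out over the open end. I took it by its long sides, laid it in the bay bevel up with the cutting edge down the slope, and slid it under the guard to a stop. I then let go, pushed the head again with closed fingers, and pushed the bolt across by its knob.

**Last checks:**
- **Iron:** it did not move further under repeated pushes on the head. The keyhole measured 65 mm above the toe, against about 66 mm expected, which is within measuring error. On the way in it stopped once at the guard's edge, pressed too hard on the bed; I raised it 1–2 mm and it slid on.
- **Bolt:** a second, harder push did not move it, so I took that as the hard stop. The picture shows the rod inside the keeper. Knob travel measured 70.5 mm against 72 mm; I put the gap down to pixel error.
- **Other things on the bench:** the plane, screwdriver, marking gauge and sanding block barely changed or did not change between the first and last side pictures. The automatic check on the pencil disagreed (43% of its pixels changed). I handed in before settling that, then compared the two pictures: the pencil is in the same place with the arm's shadow across it.

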